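# Mirror the till tidy for a left-handed cashier

## Robot

A 6-joint arm with a two-finger parallel gripper is mounted at the origin on a cart in front of the work surface, level with it; the furniture and walls round the work are solid. World frame = base frame: x ahead of the robot, y to its left, z up, the work surface at z = 0. Lengths are in mm, angles in rad, forces in N, time in s.
With the tool pointing down it reaches from about 325 to 900 mm from the base axis. Payload 6.1 kg.
Tool frame: the origin (TCP) lies between the finger pads; the fingertips stand 11 mm ahead of it and the grasp point (between the pads) lies 8 mm behind it (env.tip_extent is the distance from the TCP to the fingertips, in mm); z points along the fingers, y is the line along which they close (so a half turn about z gives the same grasp; the last joint's range is limited). The gripper opens to 87 mm and grips with 3 to 60 N. Pads are 19 mm wide; open, the fingers measure 117 mm over their backs; the gripper's body (75 mm by 190 mm) begins 51 mm behind the grasp point.
Start: joints at [-1.374, 0.22, 1.526, -0, 1.395, -0.126], TCP at [198.257, -592.714, 233.538] pointing down, gripper open.
Joint ranges: [-2.98, 2.98], [-0.91, 2.08], [0.09, 2.57], [-1.24, 4.39], [0.2, 2.65], [-2.68, 2.68]. Speed limits (rad/s): [2.57, 2.57, 3.01, 3.14, 3.14, 3.14].

## Interface

Orientations are given as a unit quaternion [w, x, y, z].
In Python, from station import env, imaging, workorder, look_for gives the robot as it stands. The module is installed in compiled form; this text tells all that it offers.
- The arm moves only by the shell command python3 -m inch 'ROWS'. ROWS is JSON, one flat list of numbers, 5 for each row, row after row: the finger opening in m, from 0 to 0.087, then the shift along the world's x, y, z in m, then the turn about the world's z in rad. A call has 1 to 12 rows; each row shifts and turns the commanded pose from where the row before left it; what a row does not reach is not made up. A row lasts 1/12 s, in which the tool goes at most 41.7 mm and 7.16 degrees, less where a joint would pass 70% of its speed; a pose out of reach is approached as far as the arm can. A call is refused whole if a number of a shift passes 0.0417 or a number of a turn 0.125, either way. A call with a gripper value outside its range is refused whole. The fingers move at their own pace and stop on an object; the grip force is fixed at half the most. Time passes only in rows, so rows that do not move let the fingers close. It gives the time, the measured TCP pose, the force, the opening and the grip force at its end, in the units of the state.
- env.get_obs(): the state, without advancing time (a new reading comes with each control period).
- imaging.camera(name): name is "scene" or "top"; returns a dict with "color" (384x512x3 uint8, red, green, blue), "fovy" (degrees; the focal length in pixels is half the picture's height over the tangent of half this angle, whatever the lens; pixels are square), "cx", "cy" (the principal point, pixels), "R" (3x3) and "t" (3): a world point X has camera coordinates R X + t. Camera axes: x right, y down, z forward; pixel columns grow to the right and rows downward; lengths in mm; the calibration is good to about 2 mm. A picture is of the moment at which its call begins. There is no depth.
- workorder.hand_in(): hands the job in; it is judged then, once.
Trained networks look in the newest picture that a camera, given by its name, has taken for a name from the list of things; names that differ only in an ending like _2 or _b are one class to them, and where a whole thing is asked for, a point or a joint stands for the part that bears it (a point fixed in the world has none). Each returns a list of dicts, best first, with "score" (0 to 1); they miss things now and then, are a little off and sometimes report something else, mostly with a low value. They report only what shows in the picture. A call takes as long as a camera call. They do not tell look-alikes from the thing itself.
- look_for(camera, name): "extent" ([left, top, width, height] in pixels, round what is visible of it).
The state is a dict: "t": time; "joint_pos": joint angles; "joint_vel": joint speeds; "joint_efforts": joint torques, N m; "tcp_pos": TCP position; "tcp_rot": TCP orientation; "contact_force": force on the tool from outside, world axes, zero at the start; "wrist_torque": the same for the moment, N m; "width": opening from 0.0 (shut) to 1.0 (fully open); "grasp_force": force on a finger pad.
Only numpy, scipy, OpenCV 4.12 (cv2) and the standard library are available. Lean on these libraries where they do the work, as an engineer would, in place of code of your own. Each camera call takes 0.05 s, during which the arm holds its last target. There are 200 camera calls.

## Task

The next cashier is left-handed and wants the till tidy mirrored. Move the three things from the row of grey trays into the empty wooden tidy, one in the middle of each bay, in the reverse order (what is leftmost in the old row goes rightmost in the new one, the middle one stays in the middle), each standing upright. Leave everything else on the counter alone.

Things in the scene. Friction and masses are not known exactly. Their poses are not given: they have to be found in the camera images.
- stamp_mid (a point): rubber stamp with a turned wooden handle, stands upright, foot 25 x 44 mm (long side along its y) and 18 mm high, round handle about 24 mm thick above, 73 mm high in all; the point is at its centre, 36.5 mm above its underside; z is up
- glue_mid (a point): glue stick, white with a green cap, stands upright, 26 mm thick, 91 mm high; the point is at its centre, 45.5 mm above its underside; z is up
- roll_mid (a point): small white till-paper roll standing on end, 38 mm thick, 57 mm high; the point is at its centre, 28.5 mm above its underside; z is up
- tray_stamp: the low open grey tray in which the rubber stamp is found at the start, one of three alike that stand side by side, 85 mm apart, in a row along their y on the dark steel plate; fixed; 100 mm (x) x 84 mm (y); origin under its centre, 4 mm above the counter; its floor is 2.5 mm above the origin, inside 79 mm wide (y), its rim 6 mm above its floor; y points along the row to the left as the robot sees it, x away from the robot
- tray_glue: the low open grey tray in which the glue stick is found at the start, one of three alike that stand side by side, 85 mm apart, in a row along their y on the dark steel plate; fixed; 100 mm (x) x 84 mm (y); origin under its centre, 4 mm above the counter; its floor is 2.5 mm above the origin, inside 79 mm wide (y), its rim 6 mm above its floor; y points along the row to the left as the robot sees it, x away from the robot
- tray_roll: the low open grey tray in which the paper roll is found at the start, one of three alike that stand side by side, 85 mm apart, in a row along their y on the dark steel plate; fixed; 100 mm (x) x 84 mm (y); origin under its centre, 4 mm above the counter; its floor is 2.5 mm above the origin, inside 79 mm wide (y), its rim 6 mm above its floor; y points along the row to the left as the robot sees it, x away from the robot
- new_tidy: the empty wooden tidy, one piece, fixed to the counter, 100 mm (x) x 259 mm (y) x 10 mm high, three bays in a row along y with centres at y = +85, 0 and -85 mm; each bay is 92 mm (x) x 81 mm (y) inside, its floor 4 mm above the origin, rim and dividers 4 mm thick and 6 mm above the floor; origin under its centre on the counter; y points along the row to the left as the robot sees it, x away from the robot
- old_base: the flat dark steel plate under the three grey trays, fixed to the counter, 108 mm (x) x 267 mm (y) x 4 mm; the trays stand on it with their centres at y = +85, 0 and -85 mm; origin under its centre on the counter; y points to the left as the robot sees it, x away from the robot; beware: an upright clear glass screen, 0.6 m high, stands fixed along x at world y = 0.36, to the left of both rows
Things that resemble listed ones, but are neither listed nor needed, are in the scene too. What is shaped like the part that bears stamp_mid but pink is not meant.

How it is judged (in metres and radians):
At the end, for the whole second after the job is handed in: Each thing rests on the floor of its own bay, its centre within 15 mm of the bay centre along and across the row and within 6 mm in height, tilted under 0.15 rad, at rest; the order along the row is the reverse of the old one (x of stamp_mid in the frame of new_tidy between -0.015 and 0.015 m and z of stamp_mid in the frame of new_tidy between 0.0345 and 0.0465 m and ((y of tray_stamp in the frame of old_base between 0.065 and 0.105 m and y of stamp_mid in the frame of new_tidy between -0.1 and -0.07 m) or (y of tray_stamp in the frame of old_base between -0.02 and 0.02 m and y of stamp_mid in the frame of new_tidy between -0.015 and 0.015 m) or (y of tray_stamp in the frame of old_base between -0.105 and -0.065 m and y of stamp_mid in the frame of new_tidy between 0.07 and 0.1 m)) and angle between each of stamp_mid, glue_mid, roll_mid's own z axis and vertical below 0.15 rad and linear speed of each of stamp, glue, roll below 0.02 m/s and x of glue_mid in the frame of new_tidy between -0.015 and 0.015 m and z of glue_mid in the frame of new_tidy between 0.0435 and 0.0555 m and ((y of tray_glue in the frame of old_base between 0.065 and 0.105 m and y of glue_mid in the frame of new_tidy between -0.1 and -0.07 m) or (y of tray_glue in the frame of old_base between -0.02 and 0.02 m and y of glue_mid in the frame of new_tidy between -0.015 and 0.015 m) or (y of tray_glue in the frame of old_base between -0.105 and -0.065 m and y of glue_mid in the frame of new_tidy between 0.07 and 0.1 m)) and x of roll_mid in the frame of new_tidy between -0.015 and 0.015 m and z of roll_mid in the frame of new_tidy between 0.0265 and 0.0385 m and ((y of tray_roll in the frame of old_base between 0.065 and 0.105 m and y of roll_mid in the frame of new_tidy between -0.1 and -0.07 m) or (y of tray_roll in the frame of old_base between -0.02 and 0.02 m and y of roll_mid in the frame of new_tidy between -0.015 and 0.015 m) or (y of tray_roll in the frame of old_base between -0.105 and -0.065 m and y of roll_mid in the frame of new_tidy between 0.07 and 0.1 m))); the robot touches nothing.
It fails at once if a bystander (tape dispenser, stapler, calculator, keys, box cutter or pen) moved more than 25 mm (distance of any of tape_dispenser, stapler, calculator, keys, box_cutter, pen from where it was at the start of the episode above 0.025 m).
It also fails if it takes over 88 s, if anything falls off the work surface, if the arm or the gripper's body presses on something with over 40 N, if the wrist force passes 120 N, or if a joint passes its speed limit or range.

## Working session

There is one attempt and no reset: what is moved stays moved. The work goes in short steps, Python scripts to look and compute and a shell command to move; the robot and the scene stay as the last step left them, time stands still between calls to the robot, and variables do not carry over. Pictures are saved under pics/ and viewed, at most 14 in all, crops included, and the job is handed in when it is done.

```bash
mkdir -p pics
cat > h.py <<'E'
from station import env, imaging, workorder, look_for
import numpy as np, cv2
def cam(n):
    c=imaging.camera(n); c['f']=192/np.tan(np.radians(c['fovy'])/2); c['R']=np.array(c['R']);c['t']=np.array(c['t']); return c
def ray(c,u,v,z):
    d=c['R'].T@np.array([(u-c['cx'])/c['f'],(v-c['cy'])/c['f'],1]); o=-c['R'].T@c['t']
    return o+d*(z-o[2])/d[2]
def proj(c,X):
    p=c['R']@np.array(X,float)+c['t']; return p[:2]/p[2]*c['f']+[c['cx'],c['cy']]
def save(c,n,crop=None,k=1.5):
    im=c['color'][:,:,::-1]
    if crop: x,y,w,h=crop; im=im[y:y+h,x:x+w]
    cv2.imwrite('pics/'+n,cv2.resize(im,None,fx=k,fy=k,interpolation=cv2.INTER_CUBIC))
E
python3 - <<'E'
from h import *
for n in('top','scene'):
    c=cam(n); save(c,n+'0.png'); print(n,c['f'],-c['R'].T@c['t'],c['R'].round(2).tolist())
    for k in 'stamp_mid glue_mid roll_mid tray_stamp tray_glue tray_roll new_tidy old_base'.split():
        print(k,[([int(x) for x in d['extent']],round(d['score'],2)) for d in look_for(n,k)][:5])
E
```

```text
top 360.28031476351924 [ 350.97722744 -135.71515504 1006.87467602] [[-0.01, -1.0, -0.01], [-1.0, 0.01, -0.1], [0.1, 0.01, -0.99]]
stamp_mid [([368, 187, 19, 19], 0.76), ([325, 169, 18, 13], 0.44)]
glue_mid [([268, 162, 4, 14], 0.56)]
roll_mid [([128, 158, 95, 45], 0.72), ([295, 165, 18, 18], 0.55), ([255, 154, 31, 37], 0.53)]
tray_stamp [([317, 160, 33, 39], 0.65)]
tray_glue [([253, 154, 33, 39], 0.59), ([285, 158, 36, 37], 0.38)]
tray_roll [([285, 155, 33, 39], 0.71)]
new_tidy [([131, 159, 94, 47], 0.82)]
old_base [([129, 159, 93, 46], 0.56), ([252, 150, 95, 50], 0.55)]
scene 417.495998373157 [ 209.02834574 -985.2405616   478.10840546] [[0.96, -0.28, -0.0], [-0.12, -0.42, -0.9], [0.25, 0.86, -0.44]]
stamp_mid [([279, 219, 20, 39], 0.91), ([262, 259, 32, 42], 0.89)]
glue_mid [([266, 172, 6, 36], 0.75)]
roll_mid [([242, 196, 53, 20], 0.65)]
tray_stamp [([257, 234, 62, 34], 0.67)]
tray_glue [([249, 195, 45, 21], 0.8), ([247, 203, 74, 62], 0.24)]
tray_roll [([251, 215, 54, 22], 0.61)]
new_tidy [([205, 149, 60, 41], 0.58)]
old_base [([250, 217, 72, 46], 0.71)]
```

View pics/top0.png

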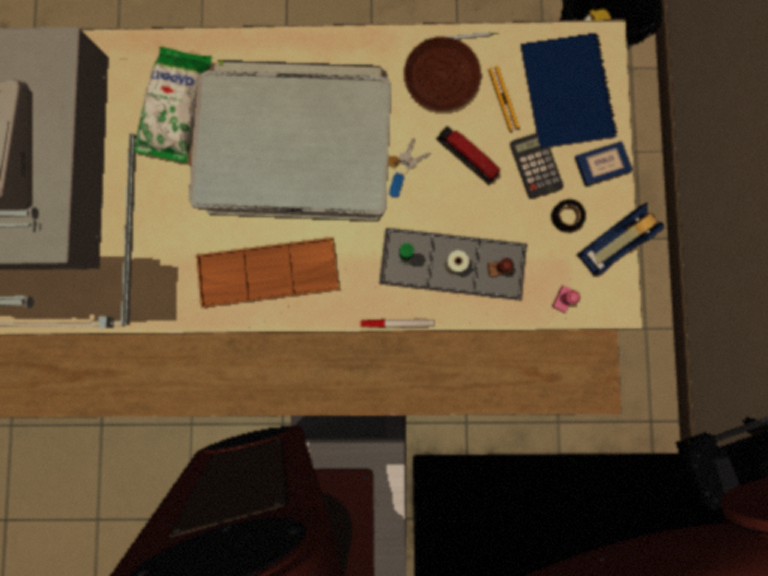

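View pics/scene0.png

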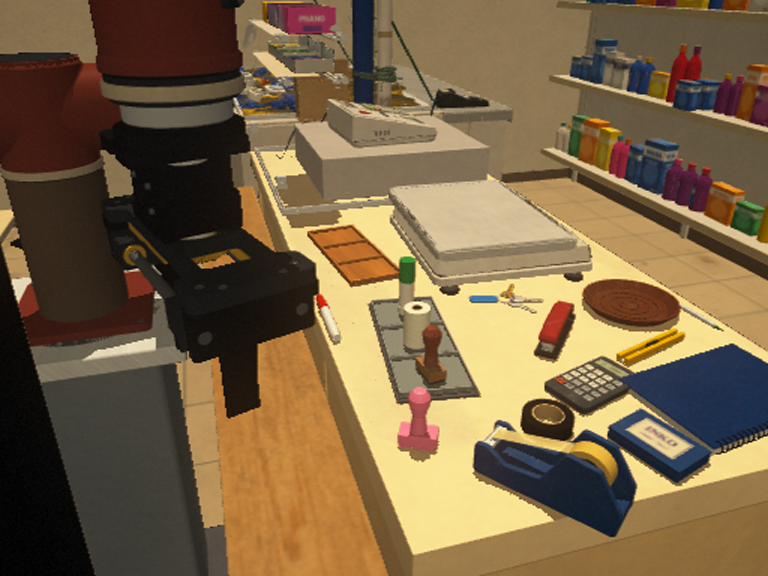

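Run:
```python
from h import *
c=cam('top'); save(c,'topc.png',(120,120,280,120),2.85)
for n,u,v,z in [('stamp',334,175.5,73),('roll',304,174,57),('glue',270,169,91),('tidyTL',131,159,10),('tidyBR',225,206,10),('plateTL',252,153,4),('plateBR',348,200,4)]: print(n,ray(c,u,v,z).round(0))
```

```text
stamp [ 465. -331.   73.]
roll [ 472. -255.   57.]
glue [ 481. -164.   91.]
tidyTL [525. 224.  10.]
tidyBR [391. -40.  10.]
plateTL [ 540. -116.    4.]
plateBR [ 405. -382.    4.]
```

View pics/topc.png

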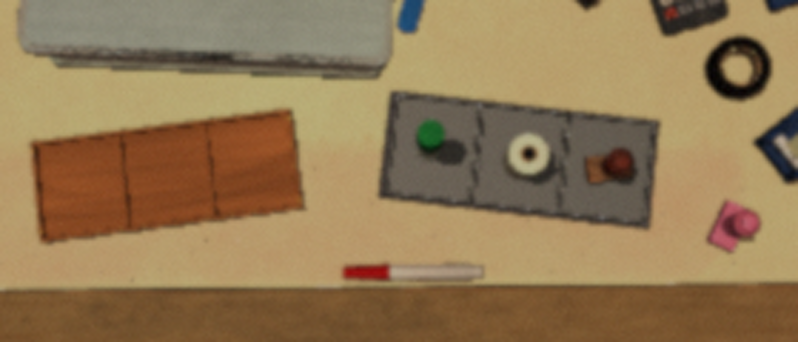

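The only stamp look-alike is the pink one, at top (377,198). The brown stamp I want is at (336,177), the glue's green cap at (271,167) and the roll at (305,174). The crop confirms brown stamp right, roll middle and glue left. The new order is therefore stamp left, roll middle, glue right.

Run:
```python
from h import *
c=cam('top'); s=cam('scene')
P=lambda x,y,z: ray(c,120+x/2.85,120+y/2.85,z)
def rect(n,pts,z):
    q=np.array([P(x,y,z) for x,y in pts]); m=q.mean(0); d=(q[0]-q[1]+q[3]-q[2])/2; print(n,m.round(1),'len',np.linalg.norm(d).round(),'wid',np.linalg.norm((q[0]-q[3]+q[1]-q[2])/2).round()); d/=np.linalg.norm(d)
    for k in(85,0,-85): print('  bay',k,(m+k*d).round(1))
    print('yaw',np.arctan2(-d[0],d[1]))
    return m
rect('tidy',[(33,143),(291,110),(303,208),(42,242)],10)
rect('plate',[(391,92),(659,122),(648,227),(380,197)],8)
for n,x,y,z in[('glue',431,134,97.5),('roll',528,154,63.5),('stamp',620,162,75)]:
    p=P(x,y,z); print(n,p.round(1),'scene px*1.5',(proj(s,p)*1.5).round(), (proj(s,[*p[:2],6.5])*1.5).round())
for z in(40,80): print('scale edge',z,P(30,55,z),P(385,75,z))
o=env.get_obs(); print(o['t'],o['tcp_pos'],o['tcp_rot'],o['width'],env.tip_extent)
from scipy.spatial.transform import Rotation as R
w,x,y,z=o['tcp_rot']; print(R.from_quat([x,y,z,w]).as_matrix().round(3))
save(s,'sc1.png',(230,155,110,120),5)
```

```text
tidy [460.   89.1  10. ] len 256.0 wid 98.0
  bay 85 [449.9 173.5  10. ]
  bay 0 [460.   89.1  10. ]
  bay -85 [470.1   4.7  10. ]
yaw 0.11898216555611486
plate [ 472.8 -255.5    8. ] len 263.0 wid 104.0
  bay 85 [ 483.2 -171.2    8. ]
  bay 0 [ 472.8 -255.5    8. ]
  bay -85 [ 462.4 -339.9    8. ]
yaw -0.12294626424725251
glue [ 485.4 -166.7   97.5] scene px*1.5 [407. 258.] [406. 311.]
roll [ 470.8 -257.2   63.5] scene px*1.5 [416. 307.] [416. 342.]
stamp [ 461.1 -339.2   75. ] scene px*1.5 [431. 329.] [429. 374.]
scale edge 40 [574.81327527 216.29325735  40.        ] [ 551.30768806 -125.46762759   40.        ]
scale edge 80 [565.55308661 201.73052565  80.        ] [ 543.01993513 -125.89157198   80.        ]
1.05 [ 198.27101631 -592.71549747  233.54933084] [7.55189706e-06 9.87003933e-01 1.60696097e-01 1.07849577e-05] 0.9960918319425255 11.0
[[ 0.948  0.317  0.   ]
 [ 0.317 -0.948 -0.   ]
 [ 0.     0.    -1.   ]]
```

View pics/sc1.png

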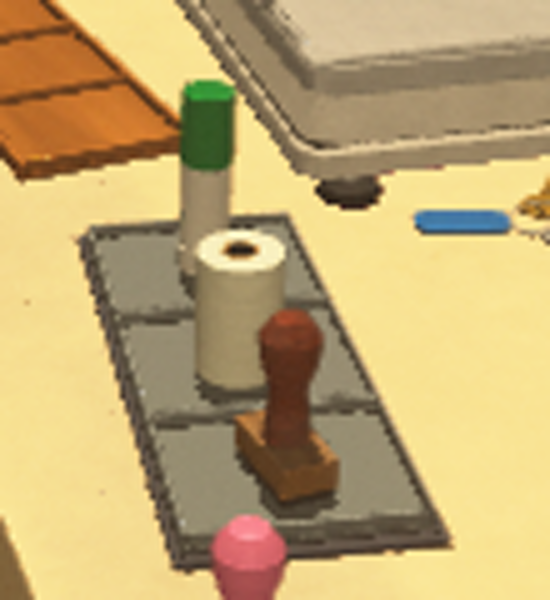

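```bash
python3 -m inch '[0.07,0.022,0.021,0,-0.037,0.07,0.022,0.021,0,-0.037,0.07,0.022,0.021,0,-0.037,0.07,0.022,0.021,0,-0.037,0.07,0.022,0.021,0,-0.037,0.07,0.022,0.021,0,-0.037,0.07,0.022,0.021,0,-0.037,0.07,0.022,0.021,0,-0.037,0.07,0.022,0.021,0,-0.037,0.07,0.022,0.021,0,-0.037,0.07,0.022,0.021,0,-0.037,0.07,0.022,0.021,0,-0.037]'
```

```text
t: 2.05
tcp_pos: [463.2, -339.5, 233.8]
tcp_rot: [0.0, 0.998, -0.061, 0.0]
contact_force: [0.6, -0.2, -0.9]
width: 0.807
grasp_force: 0.0
```

```bash
python3 -m inch '[0.07,0,0,-0.026,0,0.07,0,0,-0.026,0,0.07,0,0,-0.026,0,0.07,0,0,-0.026,0,0.07,0,0,-0.026,0,0.07,0,0,0,0]'
python3 - <<'E'
from h import *
s=cam('scene'); save(s,'sc2.png',(210,110,160,160),3.6)
E
```

```text
t: 2.55
tcp_pos: [459.2, -337.7, 97.7]
tcp_rot: [-0.003, 0.998, -0.061, -0.004]
contact_force: [-0.6, 1.1, -1.1]
width: 0.806
grasp_force: 0.0
```

View pics/sc2.png

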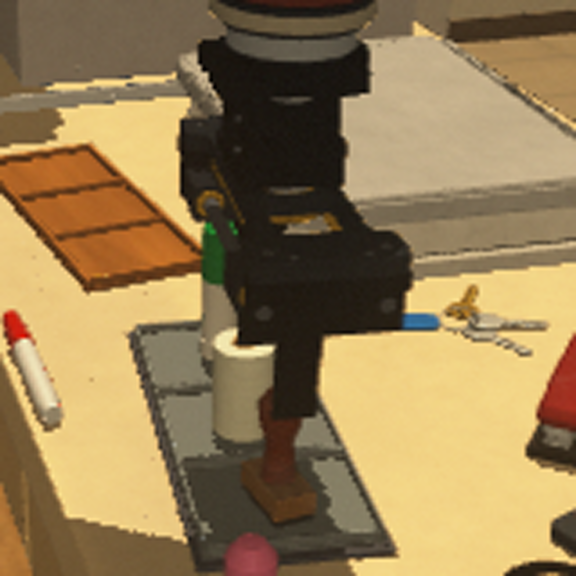

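Run:
```python
from h import *
s=cam('scene'); o=env.get_obs(); print(o['tcp_pos'].round(1) if hasattr(o['tcp_pos'],'round') else o['tcp_pos'])
x,y,z=o['tcp_pos']
for n,p in [('tip near',(x-5,y-43,z-11)),('stamp head',(462,-341,68)),('neck',(462,-341,35))]: print(n,((proj(s,p)-[210,110])*3.6).round())
```

```text
[ 461.7 -340.2  103. ]
tip near [301. 408.]
stamp head [280. 406.]
neck [277. 459.]
```

The picture agrees with my numbers: the near fingertip is at (298,412) in the crop, predicted (301,408), and the handle at (280,405), predicted (280,406). I'll lower and grip.

```bash
python3 -m inch '[0.07,0,0,-0.014,0,0.07,0,0,-0.014,0,0.07,0,0,-0.014,0,0.07,0,0,-0.013,0,0.07,0,0,0,0,0.07,0,0,0,0,0.015,0,0,0,0,0.015,0,0,0,0,0.015,0,0,0,0,0.015,0,0,0,0,0.015,0,0,0,0,0.015,0,0,0,0]'; python3 -m inch '[0.015,0,0,0,0,0.015,0,0,0,0,0.015,0,0,0,0]'
```

```text
t: 3.65
tcp_pos: [462.3, -340.8, 48.8]
tcp_rot: [0.0, 0.998, -0.061, 0.0]
contact_force: [0.1, -0.2, 0.4]
width: 0.437
grasp_force: 0.0
t: 3.9
tcp_pos: [462.2, -340.6, 48.5]
tcp_rot: [-0.0, 0.998, -0.061, -0.0]
contact_force: [0.3, 0.5, -0.7]
width: 0.253
grasp_force: 29.6
```

```bash
python3 -m inch '[0.015,0,0,0.005,0,0.015,0,0,0.012,0,0.015,0,0,0.016,0,0.015,0,0,0.016,0,0.015,0,0,0.016,0,0.015,0,0,0.016,0,0.015,0,0,0.016,0,0.015,0,0,0.016,0,0.015,0,0,0.012,0,0.015,0,0,0.005,0,0.015,0,0,0,0]'; python3 -m inch '[0.015,0,0.006,0,0,0.015,0,0.012,0,0,0.015,0,0.018,0,0,0.015,0,0.024,0,0,0.015,0,0.026,0,0,0.015,0,0.026,0,0,0.015,0,0.026,0,0,0.015,0,0.026,0,0,0.015,0,0.026,0,0,0.015,0,0.026,0,0,0.015,0,0.026,0,0,0.015,0,0.026,0,0]'; python3 -m inch '[0.015,-0.001,0.026,0,0,0.015,-0.001,0.026,0,0,0.015,-0.001,0.026,0,0,0.015,-0.001,0.026,0,0,0.015,-0.001,0.026,0,0,0.015,-0.001,0.026,0,0,0.015,-0.001,0.026,0,0,0.015,-0.002,0.024,0,0,0.015,-0.002,0.018,0,0,0.015,-0.001,0.012,0,0,0.015,0,0.006,0,0,0.015,0,0,0,0]'; python3 -m inch '[0.015,0,0,0,0,0.015,0,0,0,0]'
```

```text
t: 4.82
tcp_pos: [463.0, -341.5, 180.7]
tcp_rot: [0.001, 0.998, -0.061, 0.001]
contact_force: [0.3, 0.4, -0.4]
width: 0.253
grasp_force: 29.6
t: 5.82
tcp_pos: [460.8, -70.3, 177.1]
tcp_rot: [-0.0, 0.998, -0.06, -0.001]
contact_force: [-0.1, 0.6, -0.2]
width: 0.254
grasp_force: 29.6
t: 6.82
tcp_pos: [448.9, 170.5, 177.5]
tcp_rot: [0.0, 0.998, -0.059, -0.001]
contact_force: [0.6, 0.3, -0.6]
width: 0.253
grasp_force: 29.6
t: 6.98
tcp_pos: [449.9, 168.7, 178.1]
tcp_rot: [0.0, 0.998, -0.061, -0.0]
contact_force: [-0.8, 0.1, -0.3]
width: 0.256
grasp_force: 29.6
```

```bash
python3 -m inch '[0.015,0,0.003,-0.008,0,0.015,0,0.002,-0.016,0,0.015,0,0,-0.018,0,0.015,0,0,-0.018,0,0.015,0,0,-0.018,0,0.015,0,0,-0.016,0,0.015,0,0,-0.010,0,0.015,0,0,-0.008,0,0.015,0,0,0,0,0.015,0,0,0,0]'
python3 - <<'E'
from h import *
c=cam('top'); s=cam('scene')
a=s['color'][90:240,190:330]; b=c['color'][120:220,110:260]
im=np.hstack([cv2.resize(a,(400,428)),cv2.resize(b,(400,428))]); cv2.imwrite('pics/p3.png',im[:,:,::-1])
E
```

```text
t: 7.82
tcp_pos: [450.3, 174.1, 66.5]
tcp_rot: [0.0, 0.998, -0.061, -0.0]
contact_force: [0.0, 0.2, -0.4]
width: 0.254
grasp_force: 29.6
```

View pics/p3.png

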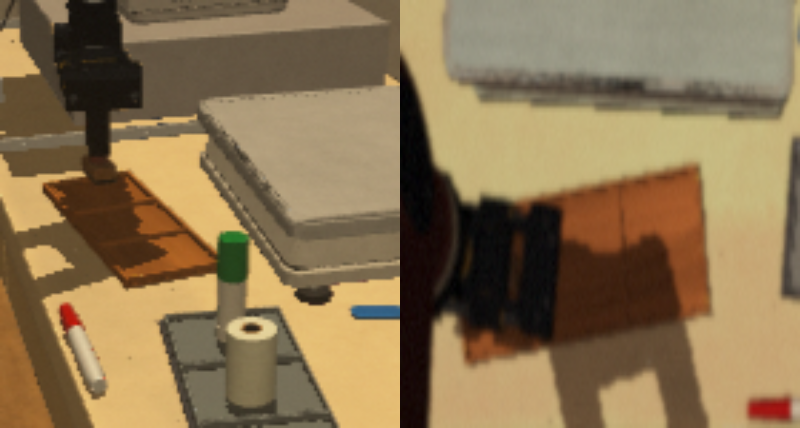

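The stamp hangs upright over the left bay, with its foot at about (100,165) in the left panel. I'll go down 20 mm, let go and rise.

```bash
python3 -m inch '[0.015,0,0,-0.006,0,0.015,0,0,-0.006,0,0.015,0,0,-0.005,0,0.015,0,0,-0.003,0,0.015,0,0,0,0,0.015,0,0,0,0,0.015,0,0,0,0]'; python3 -m inch '[0.03,0,0,0,0,0.04,0,0,0,0,0.05,0,0,0,0,0.06,0,0,0,0,0.06,0,0,0,0,0.06,0,0,0,0,0.06,0,0,0.005,0,0.06,0,0,0.01,0,0.06,0,0,0.02,0,0.06,0,0,0.03,0,0.06,0,0,0.03,0,0.06,0,0,0.03,0]'
```

```text
t: 8.5
tcp_pos: [450.2, 174.3, 46.4]
tcp_rot: [0.0, 0.998, -0.061, -0.0]
contact_force: [-0.2, -0.7, -1.2]
width: 0.254
grasp_force: 29.8
t: 9.5
tcp_pos: [450.1, 174.3, 173.7]
tcp_rot: [-0.0, 0.998, -0.061, 0.0]
contact_force: [0.1, -0.1, 0.7]
width: 0.688
grasp_force: 0.0
```

```bash
python3 -m inch '[0.07,0.001,-0.012,0,0,0.07,0.002,-0.02,0,0,0.07,0.002,-0.03,0,0,0.07,0.002,-0.03,0,0,0.07,0.002,-0.03,0,0,0.07,0.002,-0.03,0,0,0.07,0.002,-0.03,0,0,0.07,0.002,-0.03,0,0,0.07,0.002,-0.03,0,0,0.07,0.002,-0.03,0,0,0.07,0.002,-0.03,0,0,0.07,0,-0.03,0,0]';  python3 -m inch '[0.07,0,-0.03,0,0,0.07,0,-0.03,0,0,0.07,0,-0.02,0,0,0.07,0,-0.012,0,0,0.07,0,-0.008,0,0,0.07,0,0,0,0,0.07,0,0,0,0]'
python3 - <<'E'
from h import *
c=cam('top'); s=cam('scene')
a=s['color'][90:240,190:330]; b=c['color'][120:220,110:260]
im=np.hstack([cv2.resize(a,(400,428)),cv2.resize(b,(400,428))]); cv2.imwrite('pics/p4.png',im[:,:,::-1])
for n,z in(('top',71),):
  print(look_for(n,'stamp_mid')[:3])
E
```

```text
t: 10.5
tcp_pos: [471.5, -159.4, 172.8]
tcp_rot: [0.0, 0.998, -0.061, 0.001]
contact_force: [0.5, 0.2, -0.6]
width: 0.805
grasp_force: 0.0
t: 11.08
tcp_pos: [471.3, -257.1, 171.7]
tcp_rot: [-0.0, 0.998, -0.061, -0.0]
contact_force: [-1.3, 0.2, 0.0]
width: 0.803
grasp_force: 0.0
[{'extent': [368.9, 192.2, 18.2, 15.6], 'score': 0.6}, {'extent': [137.1, 176.0, 20.8, 15.6], 'score': 0.44}]
```

View pics/p4.png

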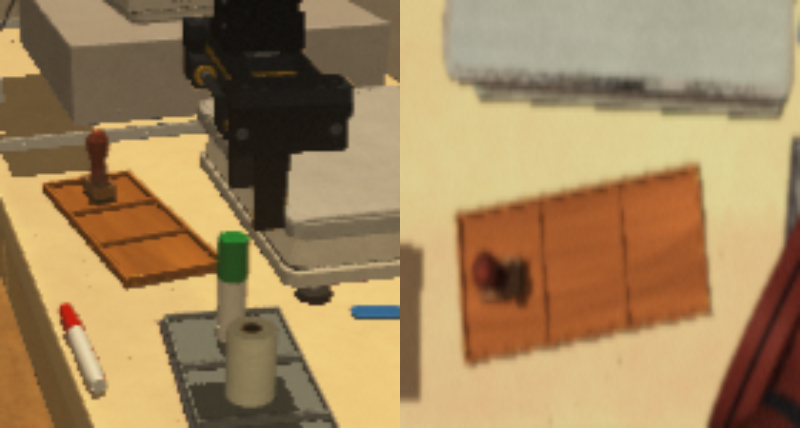

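The stamp stands upright in the left bay, with its head at about (485,272) in the right panel. The roll is next.

```bash
python3 -m inch '[0.07,0,0,-0.008,0,0.07,0,0,-0.016,0,0.07,0,0,-0.02,0,0.07,0,0,-0.02,0,0.07,0,0,-0.02,0,0.07,0,0,-0.016,0,0.07,0,0,-0.012,0,0.07,0,0,-0.008,0,0.07,0,0,-0.004,0,0.07,0,0,0,0,0.07,0,0,0,0]'; python3 -m inch '[0.03,0,0,0,0,0.03,0,0,0,0,0.03,0,0,0,0,0.03,0,0,0,0,0.03,0,0,0,0,0.03,0,0,0,0,0.03,0,0,0,0]'
```

```text
t: 12.15
tcp_pos: [471.7, -257.9, 48.1]
tcp_rot: [0.0, 0.998, -0.06, 0.0]
contact_force: [0.5, 0.1, -0.0]
width: 0.806
grasp_force: 0.0
t: 12.73
tcp_pos: [471.4, -257.7, 47.7]
tcp_rot: [0.0, 0.998, -0.061, 0.0]
contact_force: [0.0, 1.2, 1.8]
width: 0.425
grasp_force: 30.0
```

```bash
python3 -m inch '[0.03,0,0,0.005,0,0.03,0,0,0.012,0,0.03,0,0,0.016,0,0.03,0,0,0.016,0,0.03,0,0,0.016,0,0.03,0,0,0.016,0,0.03,0,0,0.016,0,0.03,0,0,0.016,0,0.03,0,0,0.012,0,0.03,0,0,0.005,0,0.03,0,0,0,0]'; python3 -m inch '[0.03,0,0.006,0,0,0.03,0,0.012,0,0,0.03,0,0.018,0,0,0.03,0,0.024,0,0,0.03,-0.001,0.026,0,0,0.03,-0.001,0.025,0,0,0.03,-0.001,0.025,0,0,0.03,-0.001,0.026,0,0,0.03,-0.001,0.025,0,0,0.03,-0.001,0.025,0,0,0.03,-0.001,0.025,0,0,0.03,-0.001,0.025,0,0]'; python3 -m inch '[0.03,-0.001,0.025,0,0,0.03,-0.001,0.024,0,0,0.03,-0.001,0.018,0,0,0.03,0,0.012,0,0,0.03,0,0.006,0,0,0.03,0,0,-0.008,0,0.03,0,0,-0.016,0,0.03,0,0,-0.018,0,0.03,0,0,-0.018,0,0.03,0,0,-0.018,0,0.03,0,0,-0.016,0,0.03,0,0,-0.010,0]'; python3 -m inch '[0.03,0,0,-0.008,0,0.03,0,0,0,0,0.03,0,0,0,0]'
```

```text
t: 13.65
tcp_pos: [472.1, -258.4, 179.6]
tcp_rot: [0.001, 0.998, -0.061, 0.001]
contact_force: [-0.1, 0.3, -1.5]
width: 0.427
grasp_force: 30.0
t: 14.65
tcp_pos: [461.7, 6.5, 176.2]
tcp_rot: [-0.0, 0.998, -0.06, -0.001]
contact_force: [0.1, -0.4, -0.3]
width: 0.428
grasp_force: 30.0
t: 15.65
tcp_pos: [458.2, 88.6, 70.7]
tcp_rot: [0.0, 0.998, -0.061, -0.002]
contact_force: [-0.7, -0.0, -0.5]
width: 0.433
grasp_force: 30.0
t: 15.9
tcp_pos: [460.1, 89.0, 65.4]
tcp_rot: [0.0, 0.998, -0.061, -0.0]
contact_force: [-0.0, -0.3, -0.9]
width: 0.431
grasp_force: 30.0
```

```bash
python3 -m inch '[0.03,0,0,-0.006,0,0.03,0,0,-0.006,0,0.03,0,0,-0.005,0,0.03,0,0,-0.003,0,0.03,0,0,0,0,0.03,0,0,0,0,0.03,0,0,0,0]'; python3 -m inch '[0.043,0,0,0,0,0.05,0,0,0,0,0.06,0,0,0,0,0.065,0,0,0,0,0.065,0,0,0,0,0.065,0,0,0,0,0.065,0,0,0.005,0,0.065,0,0,0.01,0,0.065,0,0,0.02,0,0.065,0,0,0.03,0,0.065,0,0,0.03,0,0.065,0,0,0.03,0]'
```

```text
t: 16.48
tcp_pos: [460.2, 89.3, 45.5]
tcp_rot: [-0.0, 0.998, -0.06, -0.0]
contact_force: [-0.5, -0.7, -0.4]
width: 0.427
grasp_force: 30.0
t: 17.48
tcp_pos: [460.1, 89.3, 172.7]
tcp_rot: [-0.0, 0.998, -0.061, 0.0]
contact_force: [0.6, -1.1, 0.0]
width: 0.745
grasp_force: 0.0
```

```bash
python3 -m inch '[0.065,0,-0.012,0,0,0.065,0.003,-0.024,0,0,0.065,0.003,-0.03,0,0,0.065,0.003,-0.03,0,0,0.065,0.003,-0.03,0,0,0.065,0.003,-0.03,0,0,0.065,0.003,-0.03,0,0,0.065,0.003,-0.03,0,0,0.065,0.003,-0.024,0,0,0.065,0.001,-0.012,0,0,0.065,0,-0.004,0,0,0.065,0,0,0,0]'; python3 -m inch '[0.065,0,0,0,0,0.065,0,0,-0.008,0,0.065,0,0,-0.016,0,0.065,0,0,-0.018,0,0.065,0,0,-0.018,0,0.065,0,0,-0.018,0,0.065,0,0,-0.014,0,0.065,0,0,-0.01,0,0.065,0,0,-0.006,0,0.065,0,0,0,0,0.065,0,0,0,0]';  python3 -m inch '[0.018,0,0,0,0,0.018,0,0,0,0,0.018,0,0,0,0,0.018,0,0,0,0,0.018,0,0,0,0,0.018,0,0,0,0,0.018,0,0,0,0,0.018,0,0,0,0]'
```

```text
t: 18.48
tcp_pos: [485.2, -167.0, 170.9]
tcp_rot: [-0.0, 0.998, -0.061, 0.0]
contact_force: [0.1, 0.8, -0.4]
width: 0.749
grasp_force: 0.0
t: 19.4
tcp_pos: [485.4, -166.4, 62.7]
tcp_rot: [-0.0, 0.998, -0.06, -0.0]
contact_force: [-0.7, -0.1, -0.0]
width: 0.747
grasp_force: 0.0
t: 20.07
tcp_pos: [485.3, -166.8, 62.6]
tcp_rot: [0.0, 0.998, -0.061, 0.0]
contact_force: [0.5, -0.6, 0.5]
width: 0.28
grasp_force: 30.0
```

```bash
python3 -m inch '[0.018,0,0,0.005,0,0.018,0,0,0.012,0,0.018,0,0,0.014,0,0.018,0,0,0.014,0,0.018,0,0,0.01,0,0.018,0,0,0.005,0,0.018,0,0,0,0]'; python3 -m inch '[0.018,0,0.006,0,0,0.018,0,0.012,0,0,0.018,-0.002,0.018,0,0,0.018,-0.003,0.024,0,0,0.018,-0.003,0.026,0,0,0.018,-0.003,0.026,0,0,0.018,-0.002,0.024,0,0,0.018,-0.002,0.018,0,0,0.018,0,0.012,0,0,0.018,0,0.006,0,0,0.018,0,0,0,0,0.018,0,0,0,0]'; python3 -m inch '[0.018,0,0,-0.006,0,0.018,0,0,-0.012,0,0.018,0,0,-0.012,0,0.018,0,0,-0.008,0,0.018,0,0,-0.004,0,0.018,0,0,0,0,0.018,0,0,0,0]'
python3 - <<'E'
from h import *
c=cam('top'); s=cam('scene')
a=s['color'][90:240,190:330]; b=c['color'][120:220,110:260]
im=np.hstack([cv2.resize(a,(400,428)),cv2.resize(b,(400,428))]); cv2.imwrite('pics/p5.png',im[:,:,::-1])
E
```

```text
t: 20.65
tcp_pos: [486.3, -167.3, 124.5]
tcp_rot: [0.001, 0.998, -0.061, 0.002]
contact_force: [0.2, -1.3, -0.6]
width: 0.277
grasp_force: 30.0
t: 21.65
tcp_pos: [469.8, 5.6, 122.0]
tcp_rot: [0.0, 0.998, -0.06, -0.0]
contact_force: [0.1, -0.3, 0.2]
width: 0.279
grasp_force: 30.0
t: 22.23
tcp_pos: [470.2, 5.0, 80.4]
tcp_rot: [-0.0, 0.998, -0.061, -0.0]
contact_force: [0.1, 0.2, 0.6]
width: 0.283
grasp_force: 30.0
```

View pics/p5.png

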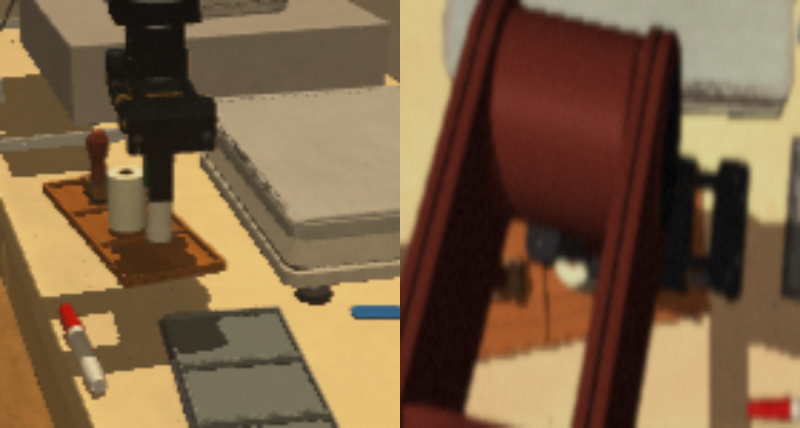

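Stamp and roll stand in their bays. The glue hangs upright over the right bay, with its bottom at (158,238) in the left panel. I'll lower it, let go and rise.

```bash
python3 -m inch '[0.018,0,0,-0.006,0,0.018,0,0,-0.006,0,0.018,0,0,-0.005,0,0.018,0,0,-0.003,0,0.018,0,0,0,0,0.018,0,0,0,0,0.018,0,0,0,0]'; python3 -m inch '[0.03,0,0,0,0,0.04,0,0,0,0,0.05,0,0,0,0,0.06,0,0,0,0,0.06,0,0,0,0,0.06,0,0,0,0,0.06,0,0,0.005,0,0.06,0,0,0.01,0,0.06,0,0,0.02,0,0.06,0,0,0.03,0,0.06,0,0,0.03,0,0.06,0,0,0.03,0]'; python3 -m inch '[0.06,0,-0.02,0,0,0.06,0,-0.03,0,0,0.06,0,-0.03,0,0,0.06,0,-0.03,0,0,0.06,0,-0.03,0,0,0.06,0,-0.03,0,0,0.06,0,-0.03,0,0,0.06,0,-0.03,0,0,0.06,0,-0.03,0,0,0.06,0,-0.02,0,0,0.06,0,-0.01,0,0,0.06,0,0,0,0]'
python3 - <<'E'
from h import *
c=cam('top'); s=cam('scene')
a=s['color'][90:240,190:330]; b=c['color'][120:220,110:260]
im=np.hstack([cv2.resize(a,(400,428)),cv2.resize(b,(400,428))]); cv2.imwrite('pics/p6.png',im[:,:,::-1])
for n,p in[('stamp',(449.9,173.5,71)),('roll',(460,89,61)),('glue',(470,4.7,95))]:
    print(n,'top',((proj(c,p)-[110,120])*[400/150,4.28]+[400,0]).round(),'scene',((proj(s,p)-[190,90])*[400/140,428/150]).round())
E
```

```text
t: 22.92
tcp_pos: [470.1, 5.3, 60.3]
tcp_rot: [-0.0, 0.998, -0.061, -0.0]
contact_force: [0.4, -0.1, -0.7]
width: 0.285
grasp_force: 30.0
t: 23.92
tcp_pos: [470.0, 5.3, 187.7]
tcp_rot: [0.0, 0.998, -0.061, 0.0]
contact_force: [1.1, -0.4, 0.3]
width: 0.691
grasp_force: 0.0
t: 24.92
tcp_pos: [470.2, -286.6, 186.3]
tcp_rot: [0.0, 0.998, -0.062, 0.0]
contact_force: [0.1, -0.2, -0.1]
width: 0.689
grasp_force: 0.0
stamp top [484. 271.] scene [ 96. 135.]
roll top [572. 255.] scene [125. 170.]
glue top [651. 230.] scene [157. 166.]
```

View pics/p6.png

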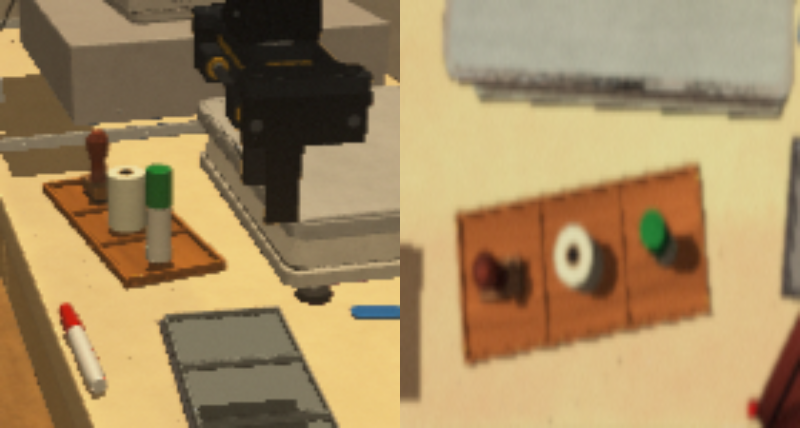

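All three stand upright within 1–2 px of the predicted tops. In the right panel the stamp is at (485,272), the roll at (573,254) and the glue at (653,231). The arm is clear, so I'll hand in.

```bash
python3 -c "
from station import workorder
print(workorder.hand_in())"
```

```text
the job is handed in; nothing more can be done
None
```

The job is handed in after about 25 s of robot time: stamp left, roll middle and glue right stand upright at their bay centres (checked in both cameras), with the arm clear; no verdict was returned.

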